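# Roll the marble runway's slats down flush

### The arm

A 6-joint arm with a two-finger parallel gripper is mounted at the origin on the work surface. World frame = base frame: x ahead of the robot, y to its left, z up, the work surface at z = 0. Lengths are in m, angles in degrees, forces in N, time in s.
With the tool pointing down it reaches from about 0.35 to 0.875 m from the base axis. Payload 4.2 kg.
Tool frame: the origin (TCP) lies midway between the tips of the shut fingers; the grasp point (between the pads) lies 19 mm behind it; x points along the fingers, y is the direction in which the jaws open and shut, and the axes are right-handed (so a half turn about x gives the same grasp; the last joint's range is limited). The gripper opens to 87 mm and grips with 3 to 60 N. Pads are 19 mm wide; open, the fingers measure 117 mm over their backs; the gripper's body (75 mm by 190 mm) begins 51 mm behind the grasp point.
Start: joints at [-52.047, 22.042, 0.453, 0, -68.411, -14.817], TCP at [0.246, -0.575, 0.223] pointing down, gripper open.
Joint ranges: [-179.83, 179.83], [-69.29, 118.12], [-61.27, 80.66], [-181.25, 117.63], [-171.15, -9.14], [-177.46, 177.46]. Speed limits (degrees/s): [159.86, 159.86, 180, 180, 180, 180].

### API

Orientations are given as a 3x3 rotation matrix whose columns are the frame's x, y, z axes.
In Python, from station import r gives the robot as it stands.
- The arm moves only by the tool play_rows, never from a script. Its argument "plan" is a list that holds one entry, the list of rows, each a list of 6 numbers: the shift along the tool's x, y, z in cm, then the turn, a rotation vector about the tool's x, y, z in units of 10 degrees (1.0 is 10 degrees). A call has 1 to 5 rows; each row is the pose to reach, as a shift and turn from the pose commanded when the call began, along the tool's axes at that moment; what a row does not reach only later rows make up. A row lasts 1/8 s, in which the tool goes at most 62.5 mm and 10.7 degrees, less where a joint would pass 70% of its speed; a pose out of reach is approached as far as the arm can. A call with a gripper value outside its range is refused whole. "hand" is the opening, from 0 (shut) to 1 (fully open), set as the call begins (left out, the last holds). The fingers move at their own pace and stop on an object; the grip force is fixed at half the most. Time passes only in rows, so rows that repeat a pose let the fingers close. It gives the time, the measured TCP pose, the force and the opening at its end, in the units of the state.
- r.sense(): the state, without advancing time (a new reading comes with each control period).
- r.capture(name): name is "scene" or "top" or "wrist"; returns (picture, depth): 420x560x3 uint8, blue, green, red; 420x560 float32, m along the optical axis (not along the pixel's ray), 0 where there is no reading.
- r.get_calibration(name): a dict with "vfov" (degrees; the focal length in pixels is half the picture's height over the tangent of half this angle, whatever the lens; pixels are square), "cx", "cy" (the principal point, pixels), "rvec" (rotation vector, rad) and "tvec" (3), from world to camera coordinates, as OpenCV has them. Camera axes: x right, y down, z forward; pixel columns grow to the right and rows downward; lengths in m; the calibration is good to about 2 mm. The wrist camera is an equidistant fisheye: a pixel r from the principal point sees the ray r / f radians off the axis. A picture is of the moment at which its call begins: read the wrist's pose just before it. get_calibration takes no time and is no camera call; for the wrist camera it gives the pose at the moment of the call.
- r.finish_job(): hands the job in, once; it reports no verdict.
The state is a dict: "time_s": time; "joints": joint angles; "joint_velocities": joint speeds; "effort": joint torques, N m; "tcp_pos": TCP position; "ee_rot": TCP orientation; "wrist_force": force on the tool from outside, world axes, zero at the start; "moment": the same for the moment, N m; "gripper_width": opening from 0.0 (shut) to 1.0 (fully open).
Only numpy, scipy, OpenCV 4.12 (cv2) and the standard library are available. Lean on these libraries where they do the work, as an engineer would, in place of code of your own. Each camera call takes 0.05 s, during which the arm holds its last target.

### The job

Take the hand roller from its stand and roll it along the marble runway, starting at the orange slat and going on to the far end, with a steady, moderate push (about 14 N, never more than 25 N on the slats) so that all six raised slats go fully home, flush with the deck; let only the roller, not the fingers, press on the runway. Then set the roller back on its stand as it stood, and leave the other things on the table alone.

Things in the scene. Friction and masses are not known exactly. Their poses are not given: they have to be found in the camera images.
- roller_grip (a point): Loose hand roller, about 0.35 kg, upright on its stand. Point: centre of its walnut grip post, 22 (x) x 30 (y) x 50 mm high, best pinched across the 22 mm. Axes: x = the way it rolls, y = along the drum, z up. An aluminium crossbar 44 (x) x 112 (y) x 8 mm lies under the post: top 25 mm, underside 33 mm below this point. See roller for the drum.
- stand_top (a point): Fixed dark wooden roller stand, 60 (x) x 130 (y) x 60 mm high: two posts, each 50 (x) x 18 (y) mm, centred at y = +-51 mm. The ends of the roller's crossbar rest flat on them, unfastened, the drum hanging free between. Point: midway between the posts, level with their tops. With the roller in place, roller_grip is 33 mm straight above it, axes parallel.
- runway_mid (a point): Fixed marble runway with six rigid plastic slats in a row along x, each 28.5 (x) x 70 (y) mm, centres at x = -75 (the orange one), -45, -15, +15, +45, +75 mm from this point, y = 0. The point belongs to the grey base: the runway's middle, 40 mm above the table, the deck's nominal (not true) height, see runway. x runs from the orange end to the far end, z up.
- drum (a joint): Turn of the roller's drum on its axle relative to the roller, rad, 0 at the start, either sign by direction; turns freely without limit (20 mm radius, so 0.05 rad per mm rolled).
- slat0 (a joint): How far slat 0 (the orange first one) is pressed in, m: 0 = 5 mm proud, 0.005 = home against its stop, flush with the deck. A tight press fit: moves only under more than about 8 N and stays where it is left.
- slat1 (a joint): How far slat 1 (counted from the orange one, 0) is pressed in, m: 0 = 5 mm proud, 0.005 = home against its stop, flush with the deck. A tight press fit: moves only under more than about 8 N and stays where it is left.
- slat2 (a joint): How far slat 2 (counted from the orange one, 0) is pressed in, m: 0 = 5 mm proud, 0.005 = home against its stop, flush with the deck. A tight press fit: moves only under more than about 8 N and stays where it is left.
- slat3 (a joint): How far slat 3 (counted from the orange one, 0) is pressed in, m: 0 = 5 mm proud, 0.005 = home against its stop, flush with the deck. A tight press fit: moves only under more than about 8 N and stays where it is left.
- slat4 (a joint): How far slat 4 (counted from the orange one, 0) is pressed in, m: 0 = 5 mm proud, 0.005 = home against its stop, flush with the deck. A tight press fit: moves only under more than about 8 N and stays where it is left.
- slat5 (a joint): How far slat 5 (the last one, at the far end) is pressed in, m: 0 = 5 mm proud, 0.005 = home against its stop, flush with the deck. A tight press fit: moves only under more than about 8 N and stays where it is left.
- soldier_mid (a point): Bystander: loose pewter toy soldier, 32 mm wide, 85 mm high; point at mid height.
- top_mid (a point): Bystander: walnut spinning top on a cork coaster (one loose piece), 54 mm wide, 73 mm high; point at mid height.
- toothbrush_mid (a point): Bystander: loose coral toothbrush lying on the table, 185 mm long along its x, 12 mm wide, 17 mm high at the bristles; point near its middle.
- dish_mid (a point): Bystander: loose white dish with four blue glass marbles, 76 mm wide, 24 mm high; point at its centre, 8 mm up.
- marble_run_mid (a point): Bystander: fixed clear acrylic marble run, 200 x 200 mm, 305 mm high, wide orange funnel (160 mm across) on top; point on its centre line 150 mm above the table.
- runway: Fixed grey base 228 x 100 mm (origin: centre of its underside on the table) carrying a white deck flush with slats that are home. The deck is nominally 40 mm above the table, but on its adjustable feet it is really up to 7 mm higher or lower at the middle and slopes along x by up to 0.06 rad either way. It rests on rubber, giving about 1 mm per 10 N. A raised slat stands 5 mm proud of it.
- roller: The roller's frame and drum: under the crossbar hangs a black rubber drum on an axle along y, 40 mm in diameter and 60 mm long, centred under the post; axle 59 mm and lowest line 79 mm below roller_grip. The origin is at the middle of that lowest line; same axes as roller_grip. Where the drum bridges two slats its forces on both add up (to 25 N at a net push of 17 N).
- marble_run: The marble run's base (see marble_run_mid); origin at the centre of its underside.
Mind the look-alikes: they are no part of the job. Of the things that look like the roller, the smaller one is meant. What is shaped like the part that bears stand_top but purple is not meant.

How it is judged (in metres and radians):
On the way, in this order (a step that is already met when the one before it is completed fails the run):
1. the roller is lifted off its stand (z of roller_grip in the frame of stand_top above 0.05 m), for 0.2 s.
2. the orange slat is pressed in before the last one (value of joint slat0 above 0.003 m and value of joint slat5 below 0.002 m), for 0.1 s.
3. the roller has rolled along (its drum turned by more than 3 rad) and is pressing the last slat in ((value of joint drum above 3 rad or value of joint drum below -3 rad) and value of joint slat5 above 0.002 m), for 0.1 s.
At the end, for the whole second after the job is handed in: All six slats are home (pressed in more than 3.5 of 5 mm); the roller stands upright and at rest on its stand: grip within 15 mm of the stand's centre seen from above, 29 to 37 mm above stand_top, tilted less than 0.08 rad, its length within 0.2 rad of the stand's (value of joint each of slat0, slat1, slat2, slat3, slat4, slat5 above 0.0035 m and horizontal distance between roller_grip and stand_top below 0.015 m and z of roller_grip in the frame of stand_top between 0.029 and 0.037 m and angle between roller_grip's own z axis and vertical below 0.08 rad and angle between the y axis of roller_grip and the y axis of stand_top, either way round below 0.2 rad and linear speed of roller below 0.02 m/s); the robot touches nothing.
It fails at once if the roller presses on the runway with more than 25 N (contact force between roller and runway above 25 N).
It fails at once if the fingers press on the runway (over 2 N) (contact force between the fingers and runway above 2 N).
It fails at once if the last slat is pressed in while the orange one is still up (value of joint slat5 above 0.0025 m and value of joint slat0 below 0.0025 m).
It fails at once if the robot pushes against the marble run (over 3 N) (contact force between the arm and marble_run above 3 N).
It fails at once if the soldier, the top, the toothbrush or the dish of marbles is moved by more than 15 mm (distance of any of soldier_mid, top_mid, toothbrush_mid, dish_mid from where it was at the start of the episode above 0.015 m).
It also fails if it takes over 72 s, if anything falls off the work surface, if the arm or the gripper's body presses on something with over 40 N, if the wrist force passes 120 N, or if a joint passes its speed limit or range.

## Working session

There is one attempt and no reset: what is moved stays moved. The work goes in short steps, Python scripts to look and compute and a tool call to move; the robot and the scene stay as the last step left them, time stands still between calls to the robot, and variables do not carry over. Pictures are saved under pics/ and viewed, and the job is handed in when it is done.

Besides the shell and the picture viewer there is one more tool, called after "Emit:" as name([rows], argument=value, ...), one row to a line, values as JSON. play_rows: Moves the arm, as the interface text tells. Its arguments: {"type":"object","properties":{"plan":{"type":"array","items":{"type":"array","items":{"type":"array","items":{"type":"number"}}}},"hand":{"type":"number"}},"required":["plan"]}

```bash
ls -la && mkdir -p pics && cat > h.py <<'E'
import numpy as np, cv2
from station import r
def cal(n):
    c=r.get_calibration(n); f=210/np.tan(np.radians(c['vfov'])/2)
    R,_=cv2.Rodrigues(np.array(c['rvec'],float)); return f,c['cx'],c['cy'],R,np.array(c['tvec'],float).ravel()
def cloud(c,D):
    f,cx,cy,R,t=c
    v,u=np.mgrid[0:D.shape[0],0:D.shape[1]]
    P=np.stack([(u-cx)/f*D,(v-cy)/f*D,D],-1)
    return (P-t)@R
def plane(c,u,v,z):
    f,cx,cy,R,t=c
    d=R.T@np.array([(u-cx)/f,(v-cy)/f,1]); o=-R.T@t
    return o+d*(z-o[2])/d[2]
def proj(c,p):
    f,cx,cy,R,t=c; q=R@np.array(p)+t; return f*q[0]/q[2]+cx,f*q[1]/q[2]+cy
E
python3 - <<'E'
from h import *
print(r.sense())
for n in ['scene','top']:
    I,D=r.capture(n); cv2.imwrite(f'pics/{n}0.png',I); np.save(f'pics/{n}0.npy',D); print(n,r.get_calibration(n),(D==0).mean())
I,D=r.capture('wrist'); cv2.imwrite('pics/wrist0.png',I);print(r.get_calibration('wrist'))
E
```

```text
total 12
drwxr-xr-x  3 agent agent 4096 Dec  7 13:42 .
drwxr-xr-x 23 root  root  4096 Dec  7 13:41 ..
drwxr-xr-x  2 agent agent 4096 Dec  7 13:42 pics
{'time_s': 0.0, 'joints': array([-5.20469187e+01,  2.20915270e+01,  3.81170121e-01, -2.91620054e-02,
       -6.84120897e+01, -1.48158464e+01]), 'joint_velocities': array([-0.03558715,  0.09279497, -0.00990369, -0.00174887, -0.01362911,
       -0.00162181]), 'effort': array([ 6.80073354e-04, -3.90664601e+01,  1.87402815e+01,  4.21987429e+00,
        1.08703200e-02, -2.25884405e-04]), 'tcp_pos': array([ 0.24536204, -0.57417452,  0.2214606 ]), 'ee_rot': array([[-9.41138352e-04, -3.92761096e-01,  9.19640058e-01],
       [ 1.97616332e-03,  9.19637939e-01,  3.92762213e-01],
       [-9.99997605e-01,  2.18700253e-03, -8.93464643e-05]]), 'wrist_force': array([0.48057364, 0.6543427 , 0.18878407]), 'moment': array([-0.04074055, -0.00255166, -0.02436896]), 'gripper_width': 1.0032320404150836}
scene {'vfov': 52.99854019750991, 'cx': 273.51167652530563, 'cy': 204.38104043319439, 'rvec': array([ 1.92626169,  1.10452432, -0.56704443]), 'tvec': array([-0.41538388, -0.12437906,  1.41450247])} 0.00546343537414966
top {'vfov': 49.27785667474994, 'cx': 274.8558600753775, 'cy': 207.73354379898245, 'rvec': array([ 2.13645537, -2.14071719,  0.18210591]), 'tvec': array([0.150533  , 0.59398541, 1.45111985])} 0.003754251700680272
{'vfov': 65.70646984690485, 'cx': 280.9032827054088, 'cy': 204.3300984351255, 'rvec': array([-1.64439216, -2.48946938, -0.32334589]), 'tvec': array([ 0.62468938, -0.03133729,  0.38953377])}
```

View pics/scene0.png

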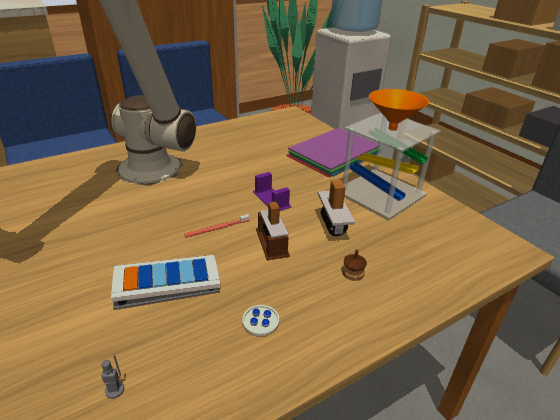

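View pics/top0.png

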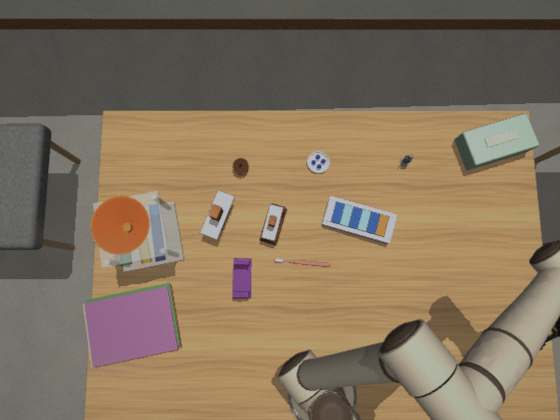

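View pics/wrist0.png

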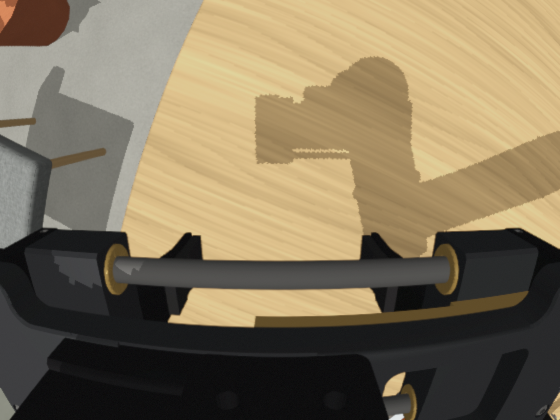

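The scene view shows the small roller on the brown stand at about (272,235), the larger one without a stand at (335,210), the purple stand at (270,195) and the runway at (165,278) with its orange end on the left. In the top view, the roller is at (273,223) and the runway at (360,220) with orange on the right.

Next I'll measure from the depth cloud.

```bash
python3 - <<'E'
from h import *
I=cv2.imread('pics/top0.png');D=np.load('pics/top0.npy');c=cal('top');P=cloud(c,D)
print('cam',-c[3].T@c[4], 'px/m',c[0]/1.4)
# table plane
m=np.zeros(D.shape,bool);m[120:400,110:340]=1;m&=(abs(P[...,2])<0.01);print('table z',np.median(P[...,2][m]))
cv2.imwrite('pics/crop.png',cv2.resize(I[170:320,190:420],None,fx=3.4,fy=3.4,interpolation=cv2.INTER_CUBIC))
np.set_printoptions(precision=3,suppress=True)
def rect(name,win,zlo,zhi):
    y0,y1,x0,x1=win
    m=np.zeros(D.shape,np.uint8);z=P[y0:y1,x0:x1,2];m[y0:y1,x0:x1]=((z>zlo)&(z<zhi))
    n,l,s,ce=cv2.connectedComponentsWithStats(m)
    if n<2: print(name,'none');return
    k=1+np.argmax(s[1:,4]);q=P[l==k]
    (cc,wh,a)=cv2.minAreaRect(q[:,:2].astype(np.float32)*1000)
    print(name,s[k,4],'cen',np.array(cc),'wh',np.array(wh),'ang',a,'z',np.percentile(q[:,2],[5,50,95]),'mean',q.mean(0))
rect('post',(195,250,255,292),0.10,0.2)
rect('roller+stand',(195,250,255,292),0.045,0.105)
rect('roller all',(195,250,255,292),0.03,0.2)
rect('bigroller',(180,250,195,240),0.03,0.3)
rect('bigpost',(180,250,195,240),0.10,0.3)
rect('runway',(190,250,315,405),0.025,0.08)
rect('purple',(250,305,225,260),0.02,0.2)
rect('dish',(145,180,300,335),0.004,0.2)
rect('top',(150,182,225,255),0.01,0.2)
rect('soldier',(145,175,392,420),0.01,0.2)
rect('brush',(250,275,270,335),0.005,0.2)
rect('run',(185,280,85,190),0.02,0.5)
z=P[...,2];print(z[205:245:4,262:284:3])
E
```

```text
cam [0.34949262 0.15844917 1.52773573] px/m 327.04117254597764
table z 0.0003079807938526971
post 69 cen [545.002 160.089] wh [21.054 29.903] ang 76.21620178222656 z [0.111 0.117 0.124] mean [0.544 0.16  0.117]
roller+stand 461 cen [546.289 158.055] wh [ 51.429 121.11 ] ang 73.26603698730469 z [0.058 0.068 0.074] mean [0.544 0.159 0.067]
roller all 536 cen [546.289 158.055] wh [ 51.429 121.11 ] ang 73.26603698730469 z [0.058 0.069 0.118] mean [0.543 0.159 0.073]
bigroller 886 cen [570.753 336.56 ] wh [ 60.629 151.638] ang 68.61309051513672 z [0.067 0.074 0.142] mean [0.567 0.334 0.084]
bigpost 155 cen [569.754 336.177] wh [30.655 40.714] ang 67.96481323242188 z [0.108 0.14  0.145] mean [0.568 0.334 0.136]
runway 2028 cen [ 559.948 -127.931] wh [228.311 101.414] ang 73.64808654785156 z [0.028 0.037 0.044] mean [ 0.558 -0.13   0.036]
purple 102 cen [318.615 260.436] wh [49.856 16.083] ang 89.3060302734375 z [0.046 0.059 0.065] mean [0.319 0.26  0.059]
dish 370 cen [758.496   3.967] wh [75.578 79.035] ang 57.6676139831543 z [0.005 0.01  0.023] mean [0.76  0.003 0.012]
top 210 cen [741.1
[... 361 characters left out ...]
 [507.851 568.697] wh [191.991 191.53 ] ang 11.152833938598633 z [0.172 0.256 0.305] mean [0.5   0.557 0.248]
[[-0.003 -0.003 -0.001  0.071  0.069  0.061 -0.001  0.   ]
 [ 0.002  0.004  0.067  0.067  0.067  0.072  0.069  0.053]
 [-0.004  0.004  0.074  0.067  0.069  0.07   0.066  0.028]
 [ 0.003 -0.     0.069  0.12   0.118  0.073  0.008  0.003]
 [ 0.001  0.064  0.114  0.115  0.116  0.071  0.003 -0.002]
 [-0.001  0.069  0.08   0.106  0.09   0.064  0.003 -0.002]
 [ 0.004  0.071  0.067  0.072  0.072  0.01   0.006 -0.002]
 [ 0.071  0.07   0.069  0.075  0.065  0.006  0.002  0.004]
 [ 0.068  0.07   0.064  0.069  0.069  0.012 -0.002  0.001]
 [ 0.003  0.009  0.02   0.046  0.063  0.001  0.002  0.003]]
```

View pics/crop.png

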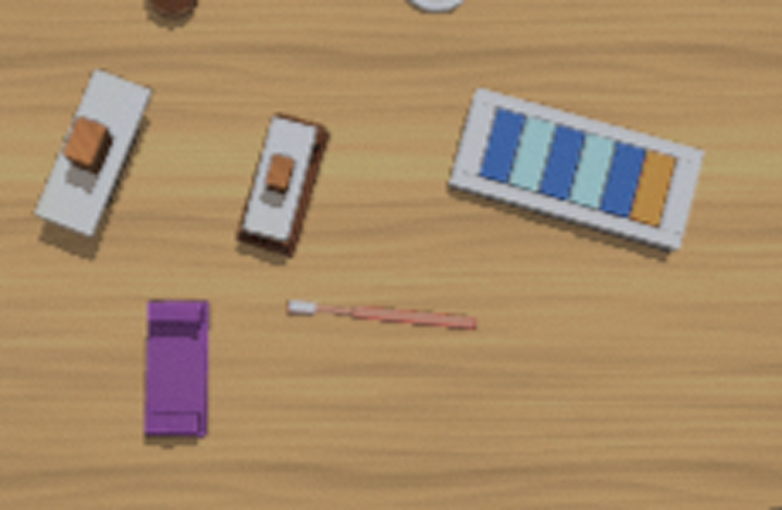

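The crop shows the small roller at crop (280,175), with its stand and the runway nearly parallel. The orange slat is at crop (655,190). Next I'll fit the deck's height and slope, and the slat and roller axes, from both cameras.

```bash
python3 - <<'E'
from h import *
np.set_printoptions(precision=4,suppress=True)
from scipy.optimize import least_squares
for n,win in (('top',(190,250,315,405)),('scene',(250,310,105,225))):
    I=cv2.imread(f'pics/{n}0.png');D=np.load(f'pics/{n}0.npy');c=cal(n);P=cloud(c,D);H=cv2.cvtColor(I,cv2.COLOR_BGR2HSV)
    y0,y1,x0,x1=win
    w=np.zeros(D.shape,bool);w[y0:y1,x0:x1]=1;w&=D>0
    h,s,v=[H[...,i].astype(int) for i in range(3)]
    blue=w&(h>85)&(h<125)&(s>70)
    ora=w&(h>5)&(h<22)&(s>130)&(P[...,2]>.025)
    wh=w&(s<60)&(v>150)&(P[...,2]>.025)
    bl=blue&(P[...,2]>.025)
    pts=P[w&(P[...,2]>.025)];
    # axis from colour centroids
    bm=bl.astype(np.uint8);
    co=P[ora].mean(0);cb=P[bl].mean(0)
    print(n,'orange',co,ora.sum(),'blue',cb,bl.sum(),'dir deg',np.degrees(np.arctan2(*(cb-co)[1::-1])),'dist',np.linalg.norm((cb-co)[:2]))
    e=(cb-co)[:2];e/=np.linalg.norm(e);mid=co[:2]+75e-3*e
    print(' mid from orange',mid,'from blue',cb[:2]-15e-3*e)
    # table near
    w2=np.zeros(D.shape,bool);w2[max(0,y0-25):y1+25,x0-25:x1+25]=1;w2&=(abs(P[...,2])<.012)&(D>0)
    A=P[w2];k,_,_,_=np.linalg.lstsq(np.c_[A[:,:2]-mid,np.ones(len(A))],A[:,2],rcond=None);print(' table fit',k)
    for nm,m in (('deck',wh),('slats',ora|bl)):
        # erode
        A=P[m];d=A[:,:2]-mid;a=d@e;b=d@np.array([-e[1],e[0]])
        g=(abs(a)<.11)&(abs(b)<(.047 if nm=='deck' else .032))
        f=lambda p:A[g,2]-p[0]-p[1]*a[g]
        q=least_squares(f,[.04,0],loss='soft_l1',f_scale=.003).x
        print(' ',nm,g.sum(),'z mid, slope',q,'rel table',q[0]-k[2],'resid sd',f(q).std())
E
```

```text
top orange [ 0.5369 -0.1998  0.042 ] 163 blue [ 0.5632 -0.1145  0.0377] 557 dir deg 72.90020372048865 dist 0.08924352690816119
 mid from orange [ 0.559  -0.1281] from blue [ 0.5587 -0.1288]
 table fit [-0.0003  0.0021 -0.0001]
  deck 916 z mid, slope [ 0.0349 -0.0405] rel table 0.035046363704354044 resid sd 0.0038726414585590722
  slats 661 z mid, slope [ 0.0384 -0.0503] rel table 0.03848342463444407 resid sd 0.0032527264532203246
scene orange [ 0.5413 -0.2042  0.0413] 327 blue [ 0.5665 -0.1196  0.0372] 1458 dir deg 73.40028000655931 dist 0.08828312555724566
 mid from orange [ 0.5627 -0.1323] from blue [ 0.5623 -0.134 ]
 table fit [ 0.0016  0.0002 -0.0001]
  deck 955 z mid, slope [ 0.0331 -0.0467] rel table 0.03325492964758674 resid sd 0.0012631877971434782
  slats 1612 z mid, slope [ 0.0379 -0.047 ] rel table 0.03805563061934231 resid sd 0.0015239483204476276
```

Emit:
play_rows([
  [[0.2,3.7,3.8,0,0,0],[0.4,7.4,7.5,0,0,0],[0.5,11.2,11.3,0,0,0],[0.6,14.9,15.0,0,0,0],[0.8,18.6,18.8,0,0,0]],
], hand=1.0)

```text
time_s: 0.78
tcp_pos: [0.3457, -0.3282, 0.2145]
ee_rot: [[0.0, -0.393, 0.92], [0.0, 0.92, 0.393], [-1.0, -0.0, 0.0]]
wrist_force: [1.5, 0.7, 0.3]
gripper_width: 1.0
```

Emit:
play_rows([
  [[0.2,3.7,3.8,0,0,0],[0.4,7.4,7.5,0,0,0],[0.5,11.2,11.3,0,0,0],[0.6,14.9,15.0,0,0,0],[0.8,18.6,18.8,0,0,0]],
])

```text
time_s: 1.4
tcp_pos: [0.4455, -0.0832, 0.2066]
ee_rot: [[0.0, -0.393, 0.919], [0.0, 0.919, 0.393], [-1.0, -0.0, 0.0]]
wrist_force: [1.0, 0.1, -0.4]
gripper_width: 0.998
```

Emit:
play_rows([
  [[0.2,3.7,3.8,0.8,0,0],[0.4,7.4,7.5,1.6,0,0],[0.5,11.2,11.3,2.4,0,0],[0.6,14.9,15.0,3.2,0,0],[0.8,18.6,18.8,3.96,0,0]],
])

```text
time_s: 2.02
tcp_pos: [0.5452, 0.1617, 0.1984]
ee_rot: [[-0.0, 0.287, 0.958], [-0.0, 0.958, -0.287], [-1.0, -0.0, -0.0]]
wrist_force: [0.7, -0.3, 1.7]
gripper_width: 1.001
```

```bash
python3 - <<'E'
from h import *
s=r.sense();print(s['tcp_pos'],s['wrist_force'],s['joints'],r.get_calibration('wrist'))
c=r.get_calibration('wrist')
np.savez('pics/w1.npz',**{k:np.array(v) for k,v in c.items()},tcp=s['tcp_pos'],R=s['ee_rot'])
I,D=r.capture('wrist');cv2.imwrite('pics/wrist1.png',I);np.save('pics/wrist1.npy',D)
I,D=r.capture('scene');cv2.imwrite('pics/scene1.png',cv2.resize(I[150:300,180:400],None,fx=3.5,fy=3.5));np.save('pics/scene1.npy',D)
E
```

```text
[0.54523816 0.16170026 0.19842204] [ 0.73200865 -0.33306056  1.68916704] [ 3.28375282e+01  1.76540691e+01 -9.73039629e+00 -4.88376966e-04
 -6.26249818e+01 -1.39536964e+02] {'vfov': 65.70646984690485, 'cx': 280.9032827054088, 'cy': 204.3300984351255, 'rvec': array([-2.34792417, -1.74658009, -0.2261013 ]), 'tvec': array([-0.31145166, -0.48525147,  0.24506907])}
```

View pics/wrist1.png

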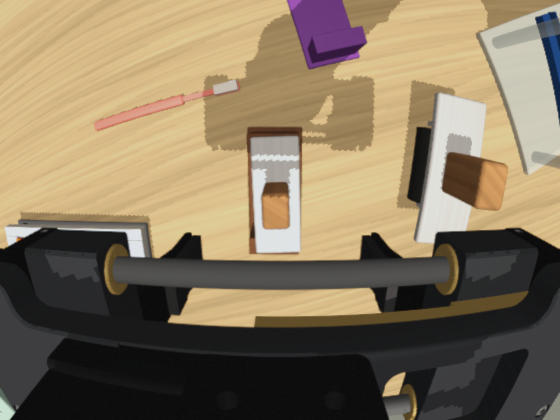

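View pics/scene1.png

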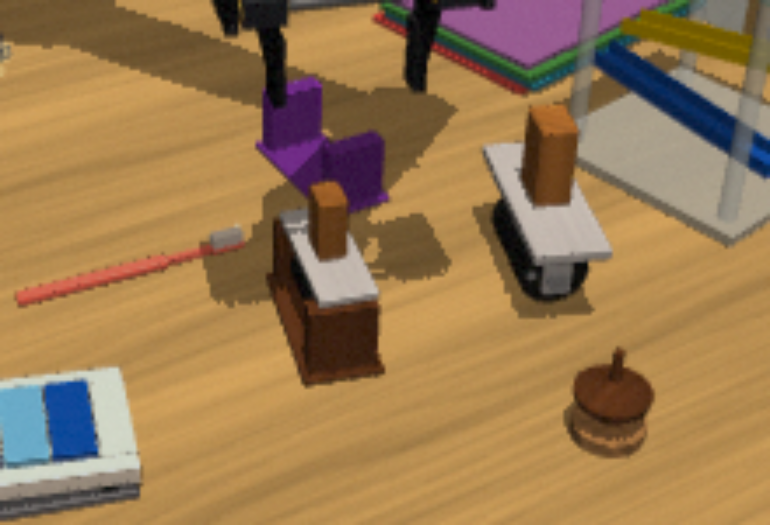

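The wrist view shows the roller at (275,205) between the fingers and nearly aligned with the tool. I'll cast rays onto the crossbar and post planes to fix its pose.

```bash
cat >> h.py <<'E'
def wray(c,u,v,z):
    f=210/np.tan(np.radians(float(c['vfov']))/2);R,_=cv2.Rodrigues(np.array(c['rvec'],float));t=np.array(c['tvec'],float).ravel()
    u=np.asarray(u,float)-c['cx'];v=np.asarray(v,float)-c['cy'];rr=np.hypot(u,v)+1e-9;th=rr/f
    d=np.stack([np.sin(th)*u/rr,np.sin(th)*v/rr,np.cos(th)],-1)@R;o=-R.T@t
    return o+d*((z-o[2])/d[...,2])[...,None]
E
python3 - <<'E'
from h import *
np.set_printoptions(precision=4,suppress=True)
c=dict(np.load('pics/w1.npz'));I=cv2.imread('pics/wrist1.png');D=np.load('pics/wrist1.npy')
H=cv2.cvtColor(I,cv2.COLOR_BGR2HSV).astype(int);h,s,v=H[...,0],H[...,1],H[...,2]
w=np.zeros(h.shape,bool);w[120:260,235:315]=1
bar=w&(s<50)&(v>90);post=w&(h>5)&(h<20)&(s>120)&(v>100)
n,l,st,ce=cv2.connectedComponentsWithStats(post.astype(np.uint8));
for k in range(1,n):
    if st[k,4]>60:print(st[k],ce[k])
# bar: left/right edges by row
rows=range(150,178,2)
L=[];Rr=[]
for y in list(range(145,180,3))+list(range(232,250,3)):
    x=np.where(bar[y])[0]
    if len(x)>10: L.append(wray(c,x.min()-.5,y,0.068));Rr.append(wray(c,x.max()+.5,y,.068))
L=np.array(L);Rr=np.array(Rr)
for E in(L,Rr):
    vx,vy,x0,y0=cv2.fitLine(E[:,:2].astype(np.float32),cv2.DIST_HUBER,0,.01,.01).ravel();print('edge ang',np.degrees(np.arctan2(vy,vx)),x0,y0)
print('width',np.linalg.norm((L-Rr)[:,:2],axis=1))
print('mid of bar edges',((L+Rr)/2)[[0,-1]])
print(D[150:250:8,255:300:6])
print('tcp',c['tcp'])
E
```

```text
[247 145   6  88 238] [249.6807 191.5462]
[262 193  27  35 886] [275.1524 209.9526]
[249 238   8  16  93] [251.6774 245.6237]
edge ang -15.211566 0.5288572 0.13866562
edge ang -14.666275 0.54142755 0.18039843
width [0.0432 0.0432 0.0433 0.0433 0.0434 0.0435 0.0426 0.0427 0.0446 0.0438
 0.0438 0.0439 0.0449 0.0441 0.0442 0.0444 0.0436 0.0437]
mid of bar edges [[0.4985 0.1695 0.068 ]
 [0.5932 0.1441 0.068 ]]
[[0.2894 0.2891 0.2898 0.2893 0.2891 0.2901 0.2893 0.2901]
 [0.2925 0.2917 0.2917 0.2905 0.2919 0.2918 0.2906 0.2931]
 [0.2936 0.2941 0.2931 0.2937 0.2956 0.2938 0.2941 0.2925]
 [0.2966 0.2956 0.2945 0.2963 0.2954 0.2957 0.2954 0.2958]
 [0.2964 0.2968 0.294  0.2935 0.2928 0.293  0.297  0.2963]
 [0.2981 0.2989 0.2615 0.2599 0.2585 0.2605 0.2999 0.2998]
 [0.301  0.2508 0.2495 0.2512 0.25   0.2495 0.3    0.3012]
 [0.3017 0.2533 0.2505 0.2525 0.2515 0.2502 0.3035 0.304 ]
 [0.3032 0.2558 0.252  0.2527 0.2531 0.2524 0.3065 0.3034]
 [0.3072 0.3075 0.2533 0.2534 0.2547 0.2541 0.3057 0.3073]
 [0.3112 0.3092 0.3085 0.3097 0.3081 0.3087 0.3089 0.309 ]
 [0.3194 0.3103 0.3102 0.3105 0.3108 0.3102 0.3107 0.3097]
 [0.3213 0.3132 0.3137 0.3145 0.3127 0.3133 0.3129 0.314 ]]
tcp [0.5452 0.1617 0.1984]
```

```bash
python3 -c "
import cv2
I=cv2.imread('pics/wrist1.png');cv2.imwrite('pics/w1crop.png',cv2.resize(I[115:265,220:330],None,fx=4,fy=4,interpolation=cv2.INTER_NEAREST))"
```

```text
(no output)
```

View pics/w1crop.png

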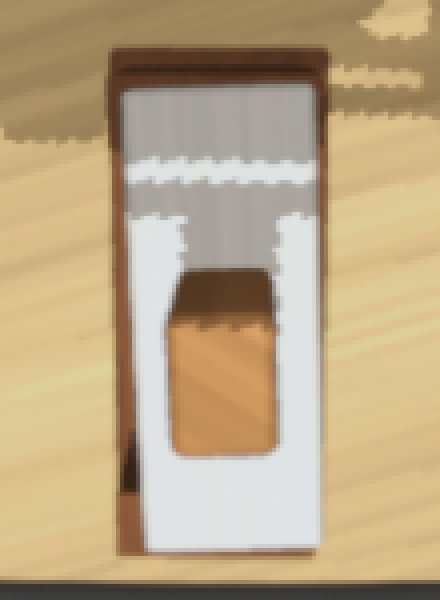

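```bash
python3 - <<'E'
from h import *
np.set_printoptions(precision=4,suppress=True)
c=dict(np.load('pics/w1.npz'))
t=lambda x,y:(220+x/4-.5,115+y/4-.5)
pc=np.array([wray(c,*t(*q),.118) for q in [(167,318),(276,318),(279,455),(172,455)]])
print('post',pc[:,:2],pc.mean(0),np.linalg.norm(pc[0]-pc[1]),np.linalg.norm(pc[1]-pc[2]))
bc=np.array([wray(c,*t(*q),.068) for q in [(123,87),(312,83),(322,544),(147,551)]])
print('bar',bc[:,:2],bc.mean(0),np.linalg.norm(bc[0]-bc[1]),np.linalg.norm(bc[1]-bc[2]))
R=c['R'];print('delta in tool (cm), post-tcp',100*R.T@(pc.mean(0)-c['tcp']),'bar',100*R.T@(bc.mean(0)-c['tcp']))
print('tool y ang',np.degrees(np.arctan2(R[1,1],R[0,1])))
sc=np.array([wray(c,*t(*q),.0) for q in [(110,48),(328,50)]]);print('stand corners',sc)
E
```

```text
post [[0.5282 0.1509]
 [0.5342 0.1709]
 [0.561  0.1637]
 [0.5549 0.1434]] [0.5446 0.1572 0.118 ] 0.020872914836699265 0.027686329855364945
bar [[0.4846 0.151 ]
 [0.4961 0.1918]
 [0.6029 0.1636]
 [0.5925 0.1222]] [0.544  0.1571 0.068 ] 0.0423440076986606 0.11050394065978948
delta in tool (cm), post-tcp [ 8.0423 -0.4473  0.0669] bar [13.0423 -0.4708  0.0164]
tool y ang 73.30034044696188
stand corners [[0.4744 0.1437 0.    ]
 [0.4924 0.201  0.    ]]
```

Emit:
play_rows([
  [[1.5,-0.45,0.04,-0.15,0,0],[4.0,-0.45,0.04,-0.15,0,0],[7.0,-0.45,0.04,-0.15,0,0],[9.8,-0.45,0.04,-0.15,0,0],[11.8,-0.45,0.04,-0.15,0,0]],
])

```text
time_s: 2.75
tcp_pos: [0.5423, 0.1532, 0.0785]
ee_rot: [[-0.003, 0.259, 0.966], [-0.001, 0.966, -0.259], [-1.0, -0.002, -0.003]]
wrist_force: [0.9, -0.0, 0.3]
gripper_width: 0.995
```

Emit:
play_rows([
  [[0,0,0,0,0,0],[0,0,0,0,0,0],[0,0,0,0,0,0],[0,0,0,0,0,0],[0,0,0,0,0,0]],
], hand=0)

```text
time_s: 3.38
tcp_pos: [0.5442, 0.1557, 0.081]
ee_rot: [[0.001, 0.258, 0.966], [0.0, 0.966, -0.258], [-1.0, 0.001, 0.001]]
wrist_force: [0.6, 0.3, 0.2]
gripper_width: 0.517
```

Emit:
play_rows([
  [[0,0,0,0,0,0],[0,0,0,0,0,0],[0,0,0,0,0,0],[0,0,0,0,0,0],[0,0,0,0,0,0]],
])

```text
time_s: 4.0
tcp_pos: [0.5443, 0.1559, 0.0806]
ee_rot: [[0.001, 0.258, 0.966], [0.0, 0.966, -0.258], [-1.0, 0.001, 0.0]]
wrist_force: [0.3, 2.0, -0.2]
gripper_width: 0.249
```

Emit:
play_rows([
  [[0,0,0,0,0,0],[0,0,0,0,0,0]],
])

```text
time_s: 4.25
tcp_pos: [0.5443, 0.1557, 0.0806]
ee_rot: [[0.0, 0.258, 0.966], [0.0, 0.966, -0.258], [-1.0, 0.0, 0.0]]
wrist_force: [0.5, 1.4, 0.4]
gripper_width: 0.251
```

Emit:
play_rows([
  [[-1.0,0,0,0,0,0],[-2.5,0,0,0,0,0],[-4.5,0,0,0,0,0],[-6.5,0,0,0,0,0],[-8.0,0,0,0,0,0]],
])

```text
time_s: 4.88
tcp_pos: [0.5441, 0.1555, 0.1622]
ee_rot: [[0.001, 0.258, 0.966], [0.001, 0.966, -0.258], [-1.0, 0.001, 0.001]]
wrist_force: [0.8, 0.4, -2.3]
gripper_width: 0.253
```

Emit:
play_rows([
  [[0,0,0,0,0,0],[0,0,0,0,0,0],[0,0,0,0,0,0]],
])

```text
time_s: 5.25
tcp_pos: [0.5435, 0.1553, 0.1596]
ee_rot: [[-0.002, 0.258, 0.966], [-0.001, 0.966, -0.258], [-1.0, -0.001, -0.002]]
wrist_force: [-0.2, 0.5, -3.4]
gripper_width: 0.252
```

Emit:
play_rows([
  [[0,-3.4,0.9,0.15,0,0],[0,-6.9,1.8,0.15,0,0],[0,-10.4,2.7,0.15,0,0],[0,-13.9,3.5,0.15,0,0],[0,-17.4,4.4,0.15,0,0]],
])

```text
time_s: 5.88
tcp_pos: [0.5412, -0.025, 0.1599]
ee_rot: [[-0.001, 0.283, 0.959], [-0.0, 0.959, -0.283], [-1.0, -0.001, -0.001]]
wrist_force: [0.8, 0.1, -2.7]
gripper_width: 0.253
```

Emit:
play_rows([
  [[0,-3.4,0.4,0,0,0],[0,-6.9,0.8,0,0,0],[0,-10.4,1.2,0,0,0],[0,-13.9,1.6,0,0,0],[0,-14.0,1.6,0,0,0]],
])

```text
time_s: 6.5
tcp_pos: [0.5164, -0.1644, 0.1598]
ee_rot: [[-0.002, 0.287, 0.958], [-0.0, 0.958, -0.287], [-1.0, -0.001, -0.002]]
wrist_force: [0.2, -0.5, -3.6]
gripper_width: 0.249
```

```bash
python3 - <<'E'
from h import *
s=r.sense();c=r.get_calibration('wrist');print(s['tcp_pos'],s['ee_rot'],s['wrist_force'])
np.savez('pics/w2.npz',**{k:np.array(v) for k,v in c.items()},tcp=s['tcp_pos'],R=s['ee_rot'])
I,D=r.capture('wrist');cv2.imwrite('pics/wrist2.png',I);np.save('pics/wrist2.npy',D)
I,D=r.capture('scene');cv2.imwrite('pics/scene2.png',I);np.save('pics/scene2.npy',D)
E
```

```text
[ 0.51639886 -0.16444611  0.1597527 ] [[-1.82475430e-03  2.86593122e-01  9.58050653e-01]
 [-5.26325211e-05  9.58052219e-01 -2.86593691e-01]
 [-9.99998334e-01 -5.73387691e-04 -1.73312579e-03]] [ 0.19519881 -0.51117141 -3.56326182]
```

View pics/wrist2.png

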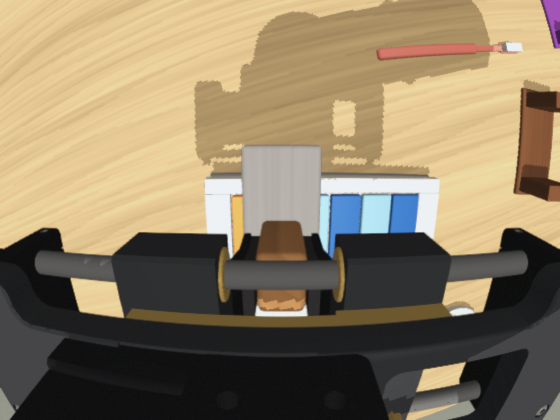

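View pics/scene2.png

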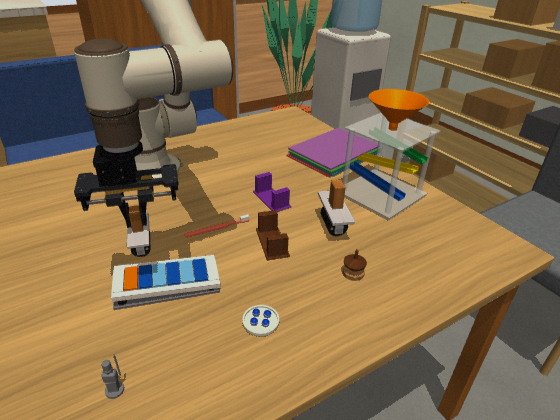

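The scene view shows the roller held at (140,235), short of the runway. In the wrist view the runway's near edge runs from (206,178) to (438,178), with slat boundaries at x≈232, 330, 362, 390 and 418. I'll check the runway's position with rays from there.

```bash
python3 -c "
import cv2
I=cv2.imread('pics/wrist2.png');cv2.imwrite('pics/w2crop.png',cv2.resize(I[165:265,195:455],None,fx=3,fy=3,interpolation=cv2.INTER_NEAREST))"
python3 - <<'E'
from h import *
np.set_printoptions(precision=4,suppress=True)
c=dict(np.load('pics/w2.npz'))
I=cv2.imread('pics/wrist2.png').astype(int);D=np.load('pics/wrist2.npy')
print(I[225,200:250:2].tolist())
print(D[225,205:240:4],D[225,325:440:6])
E
```

```text
[[146, 199, 227], [144, 197, 226], [145, 197, 226], [185, 210, 229], [245, 241, 237], [245, 241, 237], [245, 241, 237], [245, 241, 237], [245, 241, 237], [245, 241, 237], [245, 242, 237], [245, 242, 237], [245, 241, 237], [245, 242, 238], [245, 242, 237], [236, 232, 229], [124, 150, 186], [101, 194, 236], [101, 194, 236], [101, 194, 236], [101, 194, 236], [102, 181, 220], [152, 160, 167], [169, 175, 181], [172, 179, 184]]
[0.3378 0.2985 0.2973 0.2987 0.2973 0.2986 0.2979 0.2934 0.2927] [0.2978 0.2978 0.2983 0.2981 0.2985 0.2988 0.3001 0.3003 0.3007 0.3018
 0.3006 0.2997 0.3009 0.3014 0.3023 0.3029 0.3097 0.3087 0.3094 0.3395]
```

View pics/w2crop.png

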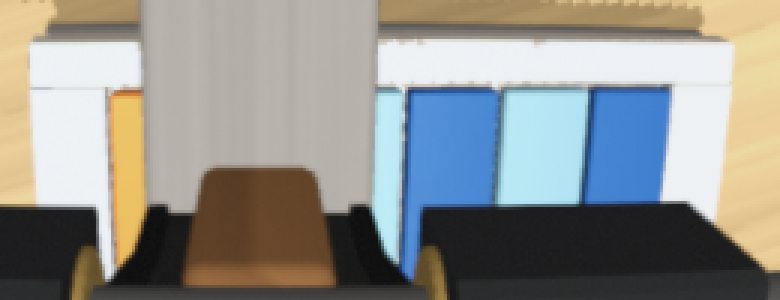

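```bash
python3 - <<'E'
from h import *
np.set_printoptions(precision=4,suppress=True)
c=dict(np.load('pics/w2.npz'));R=c['R']
t=lambda x,y:(195+x/3-.5,165+y/3-.5)
a=wray(c,*t(31,41),.0388);b=wray(c,*t(732,41),.0282)
e=(b-a)[:2];print('edge',a,b,np.linalg.norm(e),'ang',np.degrees(np.arctan2(e[1],e[0])))
e/=np.linalg.norm(e);n=np.array([e[1],-e[0]]);mid=(a+b)[:2]/2+.05*n;print('mid',mid)
# slat end edges (b=-35mm): boundaries
for x,y,aa in [(111,90,-.0893),(407,88,.00075+.0),(500,88,.030),(592,88,.060),(671,88,.0893)]:
    z=.0383-.047*aa;p=wray(c,*t(x,y),z);d=p[:2]-mid;print('slat edge expected a',aa,'got',d@e,'b',d@n)
print('tool y ang',np.degrees(np.arctan2(R[1,1],R[0,1])),'slat0 rel tcp in tool', 100*(R.T@np.r_[mid-.075*e-c['tcp'][:2],0]))
# depth-based
f=210/np.tan(np.radians(float(c['vfov']))/2);Rc,_=cv2.Rodrigues(c['rvec']);D=np.load('pics/wrist2.npy')
v,u=np.mgrid[0:420,0:560];uu=u-c['cx'];vv=v-c['cy'];rr=np.hypot(uu,vv)+1e-9;th=rr/f
P=np.stack([np.tan(th)*uu/rr*D,np.tan(th)*vv/rr*D,D],-1);P=(P-c['tvec'])@Rc
for nm,(y0,y1,x0,x1) in dict(table=(60,140,50,180),deckL=(200,230,210,228),deckR=(200,230,424,434),s5=(200,230,396,414),s4=(200,230,367,386),s3=(200,230,336,356),edge=(181,192,330,430)).items():
    q=P[y0:y1,x0:x1].reshape(-1,3);d=q[:,:2]-mid;print(nm,'z',np.median(q[:,2]),'a',np.median(d@e))
E
```

```text
edge [ 0.4786 -0.2249  0.0388] [ 0.5433 -0.0093  0.0282] 0.22510974310474452 ang 73.28644736928747
mid [ 0.5589 -0.1314]
slat edge expected a -0.0893 got -0.0879906236293599 b -0.035685462898156634
slat edge expected a 0.00075 got 0.0003237966600764183 b -0.03541845353705056
slat edge expected a 0.03 got 0.029553752914928035 b -0.035261689752626134
slat edge expected a 0.06 got 0.06016172353914076 b -0.0351653422705081
slat edge expected a 0.0893 got 0.08839555603557907 b -0.03510905931337186
tool y ang 73.34589649425575 slat0 rel tcp in tool [-0.0036 -3.1204  3.1149]
table z -2.3775891166080426e-05 a -0.22170044728135868
deckL z 0.038613030762577404 a -0.10146113817665049
deckR z 0.028834415762558168 a 0.10528818271268915
s5 z 0.03526871458998 a 0.07529992517753153
s4 z 0.03666701410743208 a 0.04555513822144021
s3 z 0.03816736384253244 a 0.01545262945325344
edge z 0.031508191761107335 a 0.04839105956334472
```

Emit:
play_rows([
  [[0,-1.6,1.6,0,0,0],[0,-3.1,3.15,0,0,0],[1.5,-3.1,3.15,0,0,0],[3.0,-3.1,3.15,0,0,0],[4.0,-3.1,3.15,0,0,0]],
])

```text
time_s: 7.22
tcp_pos: [0.5376, -0.2003, 0.1187]
ee_rot: [[-0.003, 0.283, 0.959], [0.001, 0.959, -0.283], [-1.0, -0.0, -0.003]]
wrist_force: [-0.4, -0.2, -2.9]
gripper_width: 0.252
```

Emit:
play_rows([
  [[0.2,0,0,0,0,0],[0.4,0,0,0,0,0],[0.6,0,0,0,0,0],[0.6,0,0,0,0,0],[0.6,0,0,0,0,0]],
])

```text
time_s: 7.85
tcp_pos: [0.5389, -0.2014, 0.1148]
ee_rot: [[0.001, 0.283, 0.959], [-0.0, 0.959, -0.283], [-1.0, 0.0, 0.001]]
wrist_force: [-0.2, 0.1, -3.4]
gripper_width: 0.247
```

```bash
python3 - <<'E'
from h import *
s=r.sense();print(s['tcp_pos'],s['wrist_force'])
I,D=r.capture('scene');cv2.imwrite('pics/scene3.png',cv2.resize(I[180:320,80:250],None,fx=4.5,fy=4.5))
E
```

```text
[ 0.53890365 -0.20137464  0.11482031] [-0.17805255  0.11909287 -3.4176774 ]
```

View pics/scene3.png

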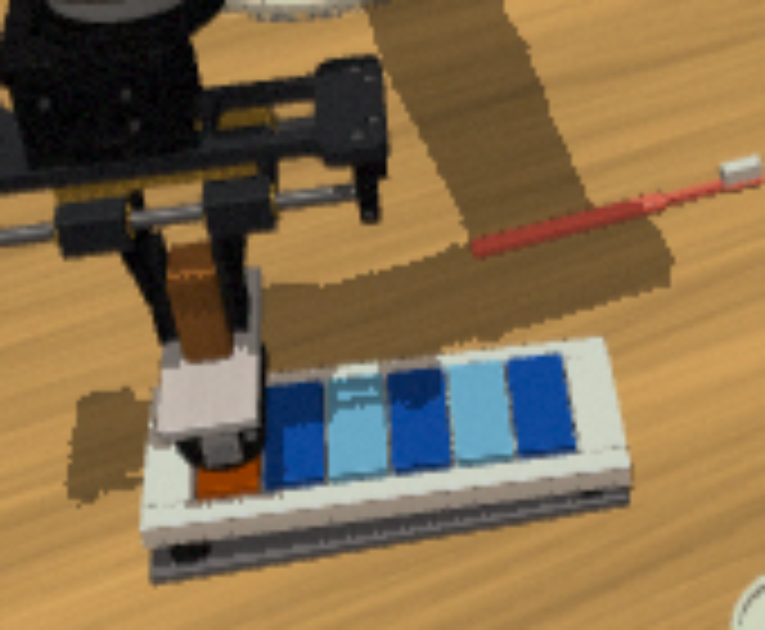

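The picture shows the drum just over the orange slat at (225,450), centred on it. I'll lower it in small steps.

Emit:
play_rows([
  [[0.15,0,0,0,0,0],[0.3,0,0,0,0,0],[0.4,0,0,0,0,0],[0.45,0,0,0,0,0],[0.5,0,0,0,0,0]],
])

```text
time_s: 8.52
tcp_pos: [0.5388, -0.2013, 0.1095]
ee_rot: [[0.0, 0.283, 0.959], [-0.0, 0.959, -0.283], [-1.0, -0.0, 0.0]]
wrist_force: [-0.4, 0.4, -3.4]
gripper_width: 0.248
```

Emit:
play_rows([
  [[0.05,0,0,0,0,0],[0.1,0,0,0,0,0],[0.1,0,0,0,0,0]],
])

```text
time_s: 8.9
tcp_pos: [0.5388, -0.2013, 0.1087]
ee_rot: [[0.0, 0.283, 0.959], [-0.0, 0.959, -0.283], [-1.0, -0.0, 0.0]]
wrist_force: [-0.5, -0.3, -1.9]
gripper_width: 0.25
```

Emit:
play_rows([
  [[0.05,0,0,0,0,0],[0.1,0,0,0,0,0],[0.1,0,0,0,0,0]],
])

```text
time_s: 9.28
tcp_pos: [0.539, -0.2014, 0.1081]
ee_rot: [[0.001, 0.283, 0.959], [-0.0, 0.959, -0.283], [-1.0, -0.0, 0.001]]
wrist_force: [-1.8, 0.0, 1.2]
gripper_width: 0.25
```

Emit:
play_rows([
  [[0.05,0,0,0,0,0],[0.1,0,0,0,0,0],[0.1,0,0,0,0,0]],
])

```text
time_s: 9.65
tcp_pos: [0.539, -0.2014, 0.1072]
ee_rot: [[0.001, 0.283, 0.959], [-0.0, 0.959, -0.283], [-1.0, -0.0, 0.001]]
wrist_force: [-1.0, 1.2, 4.9]
gripper_width: 0.252
```

Emit:
play_rows([
  [[0.05,0,0,0,0,0],[0.1,0,0,0,0,0],[0.1,0,0,0,0,0]],
])

```text
time_s: 10.02
tcp_pos: [0.539, -0.2014, 0.106]
ee_rot: [[0.001, 0.283, 0.959], [-0.0, 0.959, -0.283], [-1.0, -0.0, 0.001]]
wrist_force: [-1.3, 0.5, 4.6]
gripper_width: 0.247
```

Emit:
play_rows([
  [[0.05,0,0,0,0,0],[0.1,0,0,0,0,0],[0.1,0,0,0,0,0]],
])

```text
time_s: 10.4
tcp_pos: [0.539, -0.2014, 0.1049]
ee_rot: [[0.001, 0.283, 0.959], [-0.0, 0.959, -0.283], [-1.0, -0.0, 0.001]]
wrist_force: [-1.4, 1.0, 5.2]
gripper_width: 0.25
```

Emit:
play_rows([
  [[0.05,0,0,0,0,0],[0.1,0,0,0,0,0],[0.15,0,0,0,0,0],[0.2,0,0,0,0,0],[0.2,0,0,0,0,0]],
])

```text
time_s: 11.02
tcp_pos: [0.539, -0.2014, 0.1028]
ee_rot: [[0.001, 0.283, 0.959], [-0.0, 0.959, -0.283], [-1.0, -0.0, 0.001]]
wrist_force: [-1.5, -0.3, 4.6]
gripper_width: 0.249
```

Emit:
play_rows([
  [[0.05,0,0,0,0,0],[0.1,0,0,0,0,0],[0.1,0,0,0,0,0]],
])

```text
time_s: 11.4
tcp_pos: [0.5391, -0.2014, 0.1022]
ee_rot: [[0.001, 0.283, 0.959], [-0.0, 0.959, -0.283], [-1.0, -0.0, 0.001]]
wrist_force: [-1.8, 0.3, 7.4]
gripper_width: 0.251
```

Emit:
play_rows([
  [[0.03,0,0,0,0,0],[0.05,0,0,0,0,0],[0.05,0,0,0,0,0]],
])

```text
time_s: 11.78
tcp_pos: [0.5392, -0.2015, 0.102]
ee_rot: [[0.001, 0.283, 0.959], [-0.001, 0.959, -0.283], [-1.0, -0.0, 0.001]]
wrist_force: [-2.4, 1.0, 7.7]
gripper_width: 0.249
```

Emit:
play_rows([
  [[0.03,0,0,0,0,0],[0.05,0,0,0,0,0],[0.05,0,0,0,0,0]],
])

```text
time_s: 12.15
tcp_pos: [0.5392, -0.2015, 0.1018]
ee_rot: [[0.001, 0.283, 0.959], [-0.001, 0.959, -0.283], [-1.0, -0.0, 0.001]]
wrist_force: [-2.9, 2.1, 9.2]
gripper_width: 0.253
```

Emit:
play_rows([
  [[0.0,0,0,0,0,0]],
])

```text
time_s: 12.28
tcp_pos: [0.5392, -0.2015, 0.1018]
ee_rot: [[0.001, 0.283, 0.959], [-0.001, 0.959, -0.283], [-1.0, -0.0, 0.001]]
wrist_force: [-2.6, 1.0, 9.2]
gripper_width: 0.253
```

Emit:
play_rows([
  [[0.01,0.2,0,0,0,0],[0.02,0.4,0,0,0,0],[0.03,0.6,0,0,0,0],[0.04,0.8,0,0,0,0],[0.05,1.0,0,0,0,0]],
])

```text
time_s: 12.9
tcp_pos: [0.5417, -0.1932, 0.1015]
ee_rot: [[0.0, 0.283, 0.959], [-0.002, 0.959, -0.283], [-1.0, -0.002, 0.001]]
wrist_force: [-3.6, -1.5, 9.8]
gripper_width: 0.251
```

Emit:
play_rows([
  [[0.01,0.2,0,0,0,0],[0.02,0.4,0,0,0,0],[0.03,0.6,0,0,0,0],[0.035,0.8,0,0,0,0],[0.045,1.0,0,0,0,0]],
])

```text
time_s: 13.52
tcp_pos: [0.5449, -0.1823, 0.1009]
ee_rot: [[0.001, 0.283, 0.959], [-0.001, 0.959, -0.283], [-1.0, -0.0, 0.001]]
wrist_force: [-2.2, 1.2, 9.6]
gripper_width: 0.249
```

Emit:
play_rows([
  [[0.01,0.2,0,0,0,0],[0.02,0.4,0,0,0,0],[0.03,0.6,0,0,0,0],[0.035,0.8,0,0,0,0],[0.045,1.0,0,0,0,0]],
])

```text
time_s: 14.15
tcp_pos: [0.5478, -0.1727, 0.1004]
ee_rot: [[0.001, 0.283, 0.959], [-0.001, 0.959, -0.283], [-1.0, -0.0, 0.002]]
wrist_force: [-2.2, 1.1, 9.0]
gripper_width: 0.251
```

Emit:
play_rows([
  [[0.015,0.2,0,0,0,0],[0.025,0.4,0,0,0,0],[0.035,0.6,0,0,0,0],[0.045,0.8,0,0,0,0],[0.055,1.0,0,0,0,0]],
])

```text
time_s: 14.78
tcp_pos: [0.5503, -0.1644, 0.1001]
ee_rot: [[0.001, 0.283, 0.959], [-0.002, 0.959, -0.283], [-1.0, -0.002, 0.001]]
wrist_force: [-3.5, -2.1, 10.0]
gripper_width: 0.251
```

Emit:
play_rows([
  [[0.01,0.2,0,0,0,0],[0.02,0.4,0,0,0,0],[0.03,0.6,0,0,0,0],[0.035,0.8,0,0,0,0],[0.045,1.0,0,0,0,0]],
])

```text
time_s: 15.4
tcp_pos: [0.5536, -0.1535, 0.0995]
ee_rot: [[0.002, 0.283, 0.959], [-0.001, 0.959, -0.283], [-1.0, -0.0, 0.002]]
wrist_force: [-2.9, 1.2, 10.0]
gripper_width: 0.248
```

Emit:
play_rows([
  [[0.01,0.2,0,0,0,0],[0.02,0.4,0,0,0,0],[0.025,0.6,0,0,0,0],[0.035,0.8,0,0,0,0],[0.045,1.0,0,0,0,0]],
])

```text
time_s: 16.02
tcp_pos: [0.5565, -0.1438, 0.099]
ee_rot: [[0.002, 0.283, 0.959], [-0.0, 0.959, -0.283], [-1.0, 0.0, 0.002]]
wrist_force: [-2.1, 1.6, 9.7]
gripper_width: 0.252
```

Emit:
play_rows([
  [[0.01,0.2,0,0,0,0],[0.02,0.4,0,0,0,0],[0.03,0.6,0,0,0,0],[0.035,0.8,0,0,0,0],[0.045,1.0,0,0,0,0]],
])

```text
time_s: 16.65
tcp_pos: [0.5589, -0.1356, 0.0987]
ee_rot: [[0.001, 0.283, 0.959], [-0.002, 0.959, -0.283], [-1.0, -0.002, 0.001]]
wrist_force: [-3.0, -1.8, 10.2]
gripper_width: 0.251
```

```bash
python3 - <<'E'
from h import *
s=r.sense();print(s['tcp_pos'],s['wrist_force'])
I,D=r.capture('scene');cv2.imwrite('pics/scene4.png',cv2.resize(I[180:320,80:250],None,fx=4.5,fy=4.5))
E
```

```text
[ 0.55892871 -0.13555271  0.09867461] [-3.04316764 -1.77944241 10.23193336]
```

View pics/scene4.png

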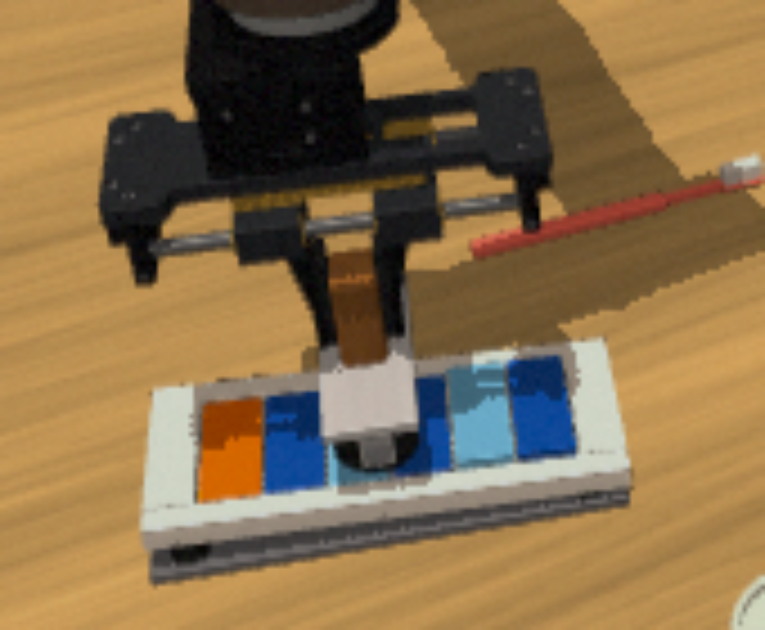

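The orange and second slats look flush, and the drum is at (375,445), rolling on the centre line. I'll carry on.

Emit:
play_rows([
  [[0.01,0.2,0,0,0,0],[0.02,0.4,0,0,0,0],[0.025,0.6,0,0,0,0],[0.035,0.8,0,0,0,0],[0.045,1.0,0,0,0,0]],
])

```text
time_s: 17.32
tcp_pos: [0.5622, -0.1246, 0.0981]
ee_rot: [[0.002, 0.283, 0.959], [-0.0, 0.959, -0.283], [-1.0, 0.0, 0.002]]
wrist_force: [-2.0, 0.8, 8.7]
gripper_width: 0.252
```

Emit:
play_rows([
  [[0.01,0.2,0,0,0,0],[0.02,0.4,0,0,0,0],[0.025,0.6,0,0,0,0],[0.035,0.8,0,0,0,0],[0.045,1.0,0,0,0,0]],
])

```text
time_s: 17.95
tcp_pos: [0.5651, -0.115, 0.0976]
ee_rot: [[0.002, 0.283, 0.959], [-0.0, 0.959, -0.283], [-1.0, 0.0, 0.002]]
wrist_force: [-2.2, 1.1, 8.6]
gripper_width: 0.251
```

Emit:
play_rows([
  [[0.01,0.2,0,0,0,0],[0.02,0.4,0,0,0,0],[0.025,0.6,0,0,0,0],[0.035,0.8,0,0,0,0],[0.045,1.0,0,0,0,0]],
])

```text
time_s: 18.58
tcp_pos: [0.5675, -0.1067, 0.0972]
ee_rot: [[0.001, 0.283, 0.959], [-0.002, 0.959, -0.283], [-1.0, -0.002, 0.002]]
wrist_force: [-1.8, -3.0, 9.6]
gripper_width: 0.246
```

Emit:
play_rows([
  [[0.015,0.2,0,0,0,0],[0.025,0.4,0,0,0,0],[0.035,0.6,0,0,0,0],[0.045,0.8,0,0,0,0],[0.055,1.0,0,0,0,0]],
])

```text
time_s: 19.2
tcp_pos: [0.5709, -0.0958, 0.0967]
ee_rot: [[0.002, 0.283, 0.959], [-0.0, 0.959, -0.283], [-1.0, 0.001, 0.002]]
wrist_force: [-2.1, 0.9, 8.9]
gripper_width: 0.248
```

Emit:
play_rows([
  [[0.01,0.2,0,0,0,0],[0.02,0.4,0,0,0,0],[0.03,0.6,0,0,0,0],[0.04,0.8,0,0,0,0],[0.05,1.0,0,0,0,0]],
])

```text
time_s: 19.82
tcp_pos: [0.5737, -0.0861, 0.0962]
ee_rot: [[0.002, 0.283, 0.959], [-0.0, 0.959, -0.283], [-1.0, 0.001, 0.002]]
wrist_force: [-1.9, 0.8, 8.3]
gripper_width: 0.253
```

Emit:
play_rows([
  [[0.01,0.2,0,0,0,0],[0.02,0.4,0,0,0,0],[0.03,0.6,0,0,0,0],[0.04,0.8,0,0,0,0],[0.05,1.0,0,0,0,0]],
])

```text
time_s: 20.45
tcp_pos: [0.5762, -0.0779, 0.0957]
ee_rot: [[0.001, 0.283, 0.959], [-0.002, 0.959, -0.283], [-1.0, -0.001, 0.002]]
wrist_force: [-2.2, -2.8, 9.0]
gripper_width: 0.249
```

Emit:
play_rows([
  [[0.02,0.2,0,0,0,0],[0.035,0.4,0,0,0,0],[0.045,0.6,0,0,0,0],[0.055,0.8,0,0,0,0],[0.065,1.0,0,0,0,0]],
])

```text
time_s: 21.08
tcp_pos: [0.5795, -0.0669, 0.0951]
ee_rot: [[0.003, 0.283, 0.959], [-0.0, 0.959, -0.283], [-1.0, 0.001, 0.003]]
wrist_force: [-2.3, -0.2, 9.2]
gripper_width: 0.252
```

Emit:
play_rows([
  [[0.01,0.2,0,0,0,0],[0.02,0.4,0,0,0,0],[0.03,0.6,0,0,0,0],[0.04,0.8,0,0,0,0],[0.055,1.0,0,0,0,0]],
])

```text
time_s: 21.7
tcp_pos: [0.5824, -0.0573, 0.0945]
ee_rot: [[0.003, 0.283, 0.959], [-0.0, 0.959, -0.283], [-1.0, 0.001, 0.003]]
wrist_force: [-1.9, -0.3, 9.6]
gripper_width: 0.253
```

Emit:
play_rows([
  [[0.01,0.2,0,0,0,0],[0.02,0.4,0,0,0,0],[0.03,0.6,0,0,0,0],[0.04,0.8,0,0,0,0],[0.04,0.8,0,0,0,0]],
])

```text
time_s: 22.32
tcp_pos: [0.5848, -0.0494, 0.0941]
ee_rot: [[0.003, 0.283, 0.959], [0.0, 0.959, -0.283], [-1.0, 0.001, 0.003]]
wrist_force: [-1.0, 1.6, 9.8]
gripper_width: 0.246
```

Emit:
play_rows([
  [[-0.5,0,0,0,0,0],[-1.5,0,0,0,0,0],[-3.0,0,0,0,0,0],[-5.0,0,0,0,0,0],[-7.0,0,0,0,0,0]],
])

```text
time_s: 22.95
tcp_pos: [0.5835, -0.0498, 0.1637]
ee_rot: [[-0.0, 0.284, 0.959], [0.0, 0.959, -0.284], [-1.0, 0.0, -0.0]]
wrist_force: [0.9, -1.1, -2.4]
gripper_width: 0.248
```

Emit:
play_rows([
  [[-0.5,3,0,0,0,0],[-0.5,6,0,0,0,0],[-0.5,9,0,0,0,0],[-0.5,10,0,0,0,0],[-0.5,10,0,0,0,0]],
])

```text
time_s: 23.58
tcp_pos: [0.6118, 0.0464, 0.1678]
ee_rot: [[-0.0, 0.283, 0.959], [-0.0, 0.959, -0.283], [-1.0, -0.0, -0.0]]
wrist_force: [-0.5, -0.2, -3.0]
gripper_width: 0.249
```

```bash
python3 - <<'E'
from h import *
s=r.sense();c=r.get_calibration('wrist');print(s['tcp_pos'],s['ee_rot'],s['wrist_force'])
np.savez('pics/w5.npz',**{k:np.array(v) for k,v in c.items()},tcp=s['tcp_pos'],R=s['ee_rot'])
I,D=r.capture('wrist');cv2.imwrite('pics/wrist5.png',I);np.save('pics/wrist5.npy',D)
I,D=r.capture('scene');cv2.imwrite('pics/scene5.png',cv2.resize(I[170:320,80:310],None,fx=3.4,fy=3.4))
c=cal('scene');P=cloud(c,D);e=np.array([np.cos(np.radians(73.35)),np.sin(np.radians(73.35))]);mid=np.array([.562,-.132])
d=P[...,:2]-mid;a=d@e;b=d@np.array([-e[1],e[0]])
for k in range(6):
    m=(abs(a-(-.075+.03*k))<.01)&(abs(b)<.025)&(P[...,2]>.02)&(P[...,2]<.06);z=P[...,2][m]-(-.047*a[m]);print(k,m.sum(),np.median(z))
m=(abs(abs(a)-.1)<.007)&(abs(b)<.04)&(P[...,2]>.02)&(P[...,2]<.06);print('deck',m.sum(),np.median(P[...,2][m]+.047*a[m]))
E
```

```text
[0.6117699  0.04638164 0.16779647] [[-3.79007674e-04  2.82659350e-01  9.59220281e-01]
 [-1.05964543e-04  9.59220333e-01 -2.82659407e-01]
 [-9.99999923e-01 -2.08773424e-04 -3.33599999e-04]] [-0.51454142 -0.23984236 -2.98892716]
0 140 0.03275559057939136
1 140 0.03250493686092395
2 146 0.03232520993335065
3 139 0.03245106630789816
4 137 0.03250754123762089
5 135 0.03231387085621962
deck 317 0.03283752744492364
```

View pics/scene5.png

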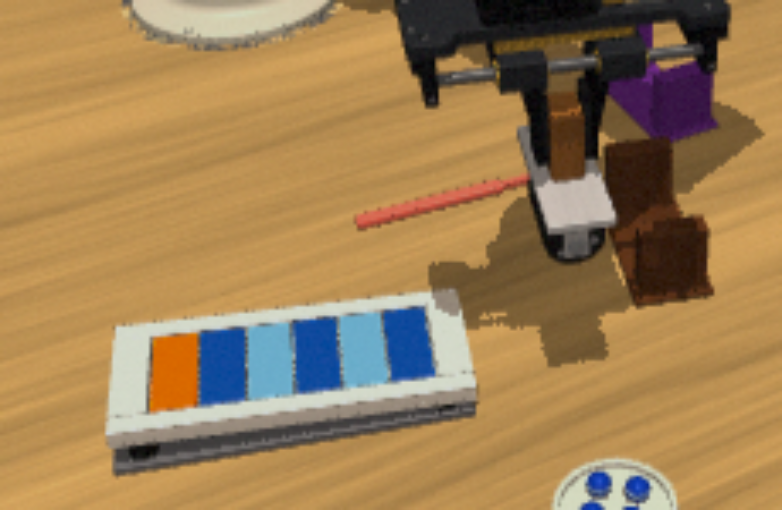

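View pics/wrist5.png

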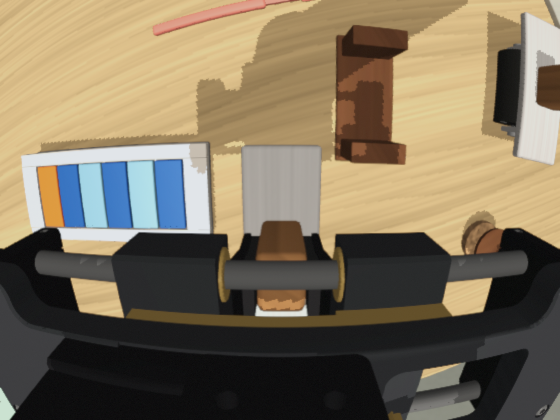

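All six slats measure within 0.5 mm of the deck, and both views show them flush. The roller sits in the grip just as before, with the crossbar at (242–321, 146). Now I'll take it back to the stand.

Emit:
play_rows([
  [[0,2.2,-2.4,-0.05,0,0],[0,4.3,-4.8,-0.1,0,0],[0,6.5,-7.2,-0.15,0,0],[0,8.6,-9.6,-0.15,0,0],[0,8.6,-9.6,-0.15,0,0]],
])

```text
time_s: 24.3
tcp_pos: [0.5433, 0.1562, 0.1682]
ee_rot: [[-0.0, 0.257, 0.966], [0.0, 0.966, -0.257], [-1.0, 0.0, -0.0]]
wrist_force: [0.4, -1.1, -2.9]
gripper_width: 0.253
```

Emit:
play_rows([
  [[0,0,0,0,0,0],[0,0,0,0,0,0]],
])

```text
time_s: 24.55
tcp_pos: [0.5446, 0.1547, 0.1678]
ee_rot: [[-0.0, 0.26, 0.966], [-0.0, 0.966, -0.26], [-1.0, -0.0, 0.0]]
wrist_force: [-0.3, 0.5, -2.6]
gripper_width: 0.25
```

```bash
python3 - <<'E'
from h import *
s=r.sense();print(s['tcp_pos'],s['ee_rot'],s['wrist_force'])
t=np.array([.5443,.1557,.0806]);print('to go tool cm',100*s['ee_rot'].T@(t-s['tcp_pos']))
I,D=r.capture('scene');cv2.imwrite('pics/scene6.png',cv2.resize(I[140:290,190:400],None,fx=3.5,fy=3.5))
I,D=r.capture('wrist');cv2.imwrite('pics/wrist6.png',I)
E
```

```text
[0.54455808 0.15474348 0.16776101] [[-1.15109569e-05  2.59681457e-01  9.65694331e-01]
 [-1.82702040e-04  9.65694314e-01 -2.59681455e-01]
 [-9.99999983e-01 -1.79423506e-04  3.63282663e-05]] [-0.29130182  0.5137643  -2.57503672]
to go tool cm [ 8.71608334  0.08723263 -0.05007856]
```

View pics/scene6.png

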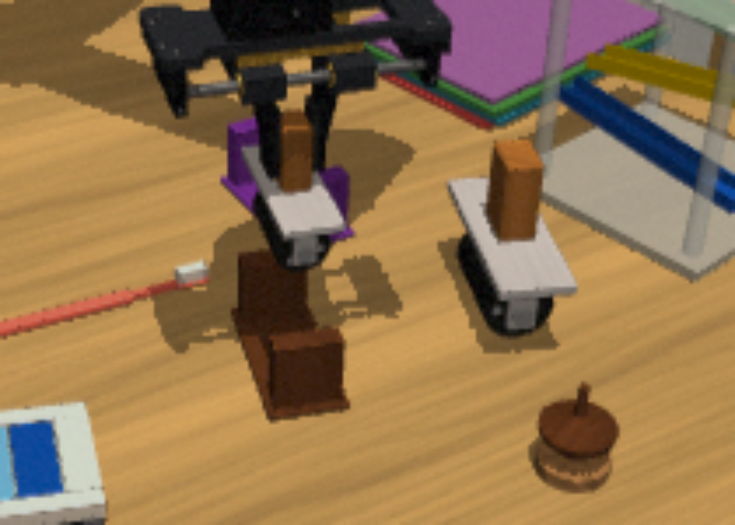

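View pics/wrist6.png

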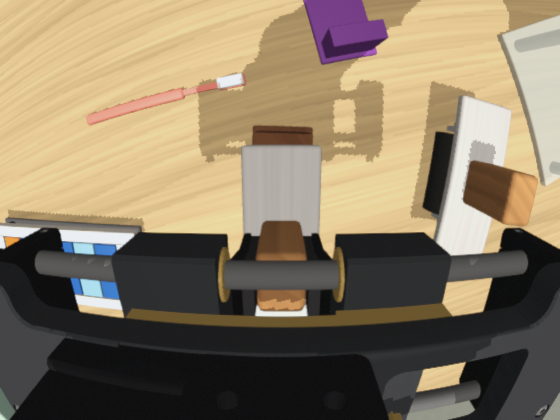

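The roller is centred over the dark stand: the stand appears at wrist (282,138) and scene (290,330). I'll lower it.

Emit:
play_rows([
  [[2.0,0.1,-0.05,0,0,0],[4.0,0.1,-0.05,0,0,0],[6.0,0.1,-0.05,0,0,0],[7.5,0.1,-0.05,0,0,0],[8.2,0.1,-0.05,0,0,0]],
])

```text
time_s: 25.28
tcp_pos: [0.5438, 0.1564, 0.0848]
ee_rot: [[-0.001, 0.259, 0.966], [-0.001, 0.966, -0.259], [-1.0, -0.001, -0.001]]
wrist_force: [0.4, 0.1, -3.2]
gripper_width: 0.251
```

Emit:
play_rows([
  [[0.1,0,0,0,0,0],[0.2,0,0,0,0,0],[0.3,0,0,0,0,0],[0.35,0,0,0,0,0],[0.35,0,0,0,0,0]],
])

```text
time_s: 25.9
tcp_pos: [0.544, 0.1569, 0.0824]
ee_rot: [[0.0, 0.258, 0.966], [0.0, 0.966, -0.258], [-1.0, 0.0, 0.0]]
wrist_force: [-0.4, -0.1, -3.0]
gripper_width: 0.254
```

Emit:
play_rows([
  [[0.05,0,0,0,0,0],[0.1,0,0,0,0,0],[0.15,0,0,0,0,0],[0.15,0,0,0,0,0]],
])

```text
time_s: 26.4
tcp_pos: [0.544, 0.1569, 0.0807]
ee_rot: [[-0.0, 0.258, 0.966], [-0.0, 0.966, -0.258], [-1.0, -0.0, -0.0]]
wrist_force: [-0.5, -0.9, -2.9]
gripper_width: 0.248
```

Emit:
play_rows([
  [[0.03,0,0,0,0,0],[0.06,0,0,0,0,0],[0.06,0,0,0,0,0]],
])

```text
time_s: 26.78
tcp_pos: [0.544, 0.1569, 0.0806]
ee_rot: [[0.0, 0.258, 0.966], [0.0, 0.966, -0.258], [-1.0, 0.0, 0.0]]
wrist_force: [-1.4, 0.6, 1.0]
gripper_width: 0.249
```

The roller is resting on the stand: the force has gone from −3 to +1 N at the original height. I'll release it.

Emit:
play_rows([
  [[0,0,0,0,0,0],[0,0,0,0,0,0],[0,0,0,0,0,0],[0,0,0,0,0,0],[0,0,0,0,0,0]],
], hand=1.0)

```text
time_s: 27.4
tcp_pos: [0.544, 0.1569, 0.0801]
ee_rot: [[0.0, 0.258, 0.966], [0.0, 0.966, -0.258], [-1.0, 0.0, 0.0]]
wrist_force: [-0.2, -0.2, 0.6]
gripper_width: 0.733
```

Emit:
play_rows([
  [[0,0,0,0,0,0],[0,0,0,0,0,0],[0,0,0,0,0,0],[0,0,0,0,0,0],[0,0,0,0,0,0]],
])

```text
time_s: 28.02
tcp_pos: [0.544, 0.1569, 0.0801]
ee_rot: [[-0.0, 0.258, 0.966], [-0.0, 0.966, -0.258], [-1.0, -0.0, -0.0]]
wrist_force: [0.0, 0.2, -0.1]
gripper_width: 1.005
```

Emit:
play_rows([
  [[-1.0,0,0,0,0,0],[-3,0,0,0,0,0],[-6,0,0,0,0,0],[-9,0,0,0,0,0],[-12,0,0,0,0,0]],
])

```text
time_s: 28.65
tcp_pos: [0.544, 0.1568, 0.202]
ee_rot: [[0.001, 0.258, 0.966], [0.0, 0.966, -0.258], [-1.0, 0.001, 0.001]]
wrist_force: [-0.3, 1.0, -0.9]
gripper_width: 1.002
```

Emit:
play_rows([
  [[0,0,0,0,0,0],[0,0,0,0,0,0],[0,0,0,0,0,0]],
])

```text
time_s: 29.02
tcp_pos: [0.5433, 0.1566, 0.1991]
ee_rot: [[-0.002, 0.258, 0.966], [-0.001, 0.966, -0.258], [-1.0, -0.001, -0.002]]
wrist_force: [0.1, -0.4, -0.9]
gripper_width: 1.0
```

```bash
python3 - <<'E'
from h import *
s=r.sense();c=r.get_calibration('wrist');print(s['tcp_pos'],s['wrist_force'],s['gripper_width'])
np.savez('pics/w7.npz',**{k:np.array(v) for k,v in c.items()},tcp=s['tcp_pos'],R=s['ee_rot'])
I,D=r.capture('wrist');cv2.imwrite('pics/wrist7.png',I);cv2.imwrite('pics/w7crop.png',cv2.resize(I[115:265,220:330],None,fx=4,fy=4,interpolation=cv2.INTER_NEAREST))
I,D=r.capture('scene');cv2.imwrite('pics/scene7.png',I);np.save('pics/scene7.npy',D)
E
```

```text
[0.54334683 0.15656634 0.19909711] [ 0.14799857 -0.42628061 -0.87938778] 1.0000660439264373
```

View pics/w7crop.png

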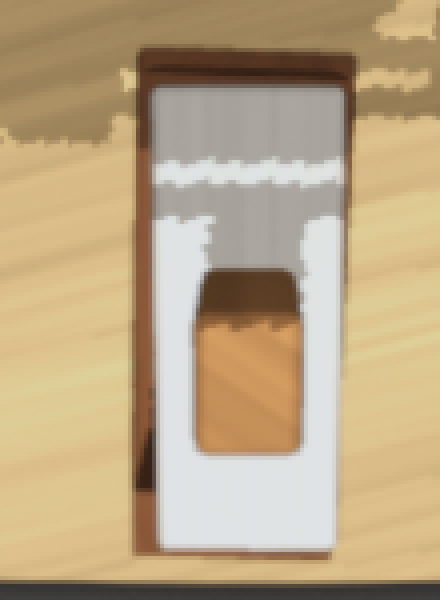

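View pics/scene7.png

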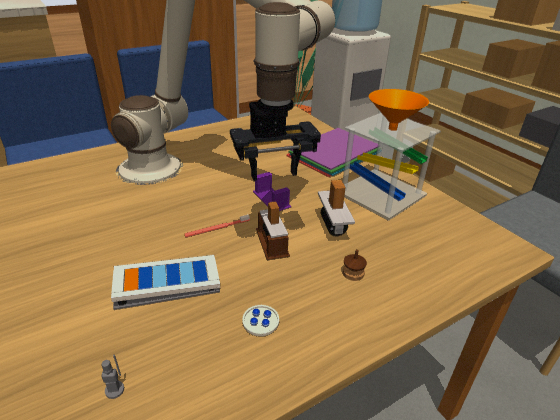

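The roller is back on its stand: at crop (250,300) in the wrist view, with the same stand outline around it as before, and at (272,230) in the scene view. The bystanders look unmoved. I'll do one numeric check and then hand in.

```bash
python3 - <<'E'
from h import *
np.set_printoptions(precision=4,suppress=True)
c=dict(np.load('pics/w7.npz'))
t=lambda x,y:(220+x/4-.5,115+y/4-.5)
bc=np.array([wray(c,*t(*q),.068) for q in [(151,87),(345,86),(336,548),(157,550)]])
d=bc[2]-bc[1]+bc[3]-bc[0]
print('bar',bc.mean(0),'axis',np.degrees(np.arctan2(d[1],d[0])),'(before .5440 .1571, -14.9)')
I0=cv2.imread('pics/scene0.png');I7=cv2.imread('pics/scene7.png')
for nm,(y0,y1,x0,x1) in dict(sold=(350,400,95,130),dish=(300,340,235,285),top=(248,280,335,370),brush=(213,240,183,238),big=(175,240,315,357),roller=(195,262,253,292)).items():
    df=cv2.absdiff(I0,I7)[y0:y1,x0:x1].max(2);print(nm,(df>40).sum())
P0=cloud(cal('scene'),np.load('pics/scene0.npy'));P7=cloud(cal('scene'),np.load('pics/scene7.npy'))
for P in(P0,P7):
    q=P[195:262,253:292].reshape(-1,3);m=(abs(q[:,0]-.545)<.03)&(abs(q[:,1]-.158)<.03)&(q[:,2]>.09);print('post top z',np.percentile(q[m,2],97),q[m].mean(0))
E
```

```text
bar [0.5438 0.1564 0.068 ] axis -15.150868229588342 (before .5440 .1571, -14.9)
sold 0
dish 0
top 0
brush 43
big 0
roller 501
post top z 0.11862847169805502 [0.5509 0.1523 0.1082]
post top z 0.11858824407932544 [0.5501 0.1519 0.1079]
```

```bash
python3 -c "
from h import *
print(r.finish_job())"
```

```text
the job is handed in; nothing more can be done
None
```

I took the small roller from its dark stand, rolled it from the orange slat to the far end, set it back and handed the job in after about 29 s. No verdict was reported.

- **Push:** the measured push on the runway stayed at about 12–13.7 N while rolling, but I could read it only at the end of each move (every 10 mm or so). The peaks where the drum bridged two slats were not measured directly.
- **Slats:** depth readings after the pass put all six within about 0.5 mm of the deck, and both camera views showed them flush.
- **Roller:** it is back within 1 mm and about 0.3° of where it stood. The top of its post reads 118.6 mm, the same as before, so it stands upright. The gripper is open and clear at 0.2 m height.
- **Bystanders:** the soldier, dish and top show no change in the scene picture. A few pixels differ at the toothbrush and more at the roller. I took these for the arm's shadow and did not check further.
- **Disagreement:** the first camera estimates of the runway's middle differed by 3–4 mm between views. I settled it with the wrist camera before touching down.
- **Not checked:** the drum's turning was not measured; I assume it rolled without slipping over the roughly 158 mm.

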